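# Clamp a part in the cam vise of a measuring fixture with its wing key

### The arm

A 6-joint arm with a two-finger parallel gripper is mounted at the origin on the work surface. World frame = base frame: x ahead of the robot, y to its left, z up, the work surface at z = 0. Lengths are in m, angles in rad, forces in N, time in s.
With the tool pointing down it reaches from about 0.35 to 0.775 m from the base axis. Payload 5.5 kg.
Tool frame: the origin (TCP) lies at the very end of the fingers, on their centre line; the grasp point (between the pads) lies 19 mm behind it (grip_point_offset is the distance from the TCP to the grasp point, in m); z points along the fingers, y is the direction in which the jaws open and shut (so a half turn about z gives the same grasp; the last joint's range is limited). The gripper opens to 85 mm and grips with 20 to 120 N. Pads are 22 mm wide; open, the fingers measure 114 mm over their backs; the gripper's body (76 mm by 85 mm) begins 54 mm behind the grasp point. The pads swing forward as they close: fully open they stand 13 mm farther back than shut.
Start: joints at [-1.26, 0.313, 0.046, 1.304, 0, 1.431], TCP at [0.251, -0.518, 0.231] pointing down, gripper open.
Joint ranges: [-2.76, 2.76], [-0.86, 1.69], [-1.03, 1.26], [-2.2, 2.34], [-1.47, 1.5], [-3.14, 3.14]. Speed limits (rad/s): [2.57, 2.57, 3.14, 3.14, 3.14, 3.14].

### API

Orientations are given as a unit quaternion [w, x, y, z].
In Python, from workcell import * gives the robot as it stands.
- The arm moves only by the shell command python3 -m crank 'ROWS' [OPENING] [FORCE]. ROWS is a JSON object of lists of equal length, an entry for each row: "travel": the shift along the tool's x, y, z in units of 40 mm (1.0 is 40 mm), a list of three; "turn": the turn about the tool's z in rad. In form: {"travel": [[x, y, z], ...], "turn": [turn, ...]}. A call has 1 to 5 rows; each row is the pose to reach, as a shift and turn from the pose commanded when the call began, along the tool's axes at that moment; what a row does not reach only later rows make up. A row lasts 1/12 s, in which the tool goes at most 41.7 mm and 7.16 degrees, less where a joint would pass 70% of its speed; a pose out of reach is approached as far as the arm can. A call with a gripper value outside its range is refused whole. OPENING is the finger opening in mm, from 0 to 85.4, set as the call begins (- or left out, the last holds). The fingers move at their own pace and stop on an object; FORCE is the grip in N (left out, the last holds). Time passes only in rows, so rows that repeat a pose let the fingers close. It gives the time, the measured TCP pose, the force and the opening at its end, in the units of the state.
- get_state(): the state, without advancing time (a new reading comes with each control period).
- read_camera(name): name is "scene" or "top"; returns a dict with "image" (400x640x3 uint8, red, green, blue), "K" (3x3 intrinsics, pixels), "R" (3x3) and "t" (3): a world point X has camera coordinates R X + t. Camera axes: x right, y down, z forward; pixel columns grow to the right and rows downward; lengths in m; the calibration is good to about 2 mm. A picture is of the moment at which its call begins. There is no depth.
- hand_in(): hands the job in, once; it reports no verdict.
The state is a dict: "clock": time; "joint_pos": joint angles; "qvel": joint speeds; "tau": joint torques, N m; "tcp_pos": TCP position; "orientation": TCP orientation; "wrist_force": force on the tool from outside, world axes, zero at the start; "ft_torque": the same for the moment, N m; "finger_gap": finger opening in m.
Only numpy, scipy, OpenCV 4.12 (cv2) and the standard library are available. Lean on these libraries where they do the work, as an engineer would, in place of code of your own. Each camera call takes 0.05 s, during which the arm holds its last target. There are 200 camera calls.

### The job

Put the ribbed metal part, rib up, between the open jaws of the vise on the black fixture plate, roughly centred along the jaws. Then clamp it with the wing key: set the key's blade on the slotted cam head, press and turn until it drops fully into the slot, and turn it clockwise until it stops. Put the key back upright in its holder, leaving the part clamped and the other things where they are.

Things in the scene. Friction and masses are not known exactly. Their poses are not given: they have to be found in the camera images.
- fixture: Fixed black plate 160 (x) x 250 (y) x 20 mm with a cam vise on top that clamps along its y. Origin: centre of the underside, on the table. Fixed steel jaw (130 mm along x, 16 mm high above the plate): face at y = +85 mm. Moving jaw (110 mm along x, same height): face at about y = +21 mm when open, so the gap is 64 mm; it closes towards +y. Cam head at y = -85 mm.
- nest (a point): Point on the plate's top face (20 mm above the table), at fixture x = 0, y = +60 mm: where the middle of the part's underside ends when it is clamped centrally. Before clamping the middle of the open gap is 7 mm from here towards fixture -y. Axes as the fixture's.
- slot (a point): Centre of the key slot's mouth, on top of the cam head, 52 mm above the table, on the head's vertical turning axis; its axes are the fixture's and do NOT turn with the head. Head: oblong steel block 56 x 36 x 29 mm; slot 32.5 x 14.5 mm, 19 mm deep, along the head's long side, mouth bevelled 3 mm. It accepts the blade within about 0.07 rad.
- slide (a point): Centre of the top of the aluminium slide behind the moving jaw (36 mm above the table). The cam drives it 18 mm in all along fixture +y: from y = -19 mm at the start to y = -1 mm when the head is at its stop (15 mm per rad).
- jaw: The moving steel jaw, 110 x 14 x 16 mm, origin at the middle of its underside, face 7 mm further to +y. It is carried on the slide by springs (5.4 N at first touch) and yields by about 4 mm when the 50 mm part is clamped; that force holds the part.
- workpiece: The ribbed aluminium part: base 100 (x) x 50 (y) x 20 mm, with a rib 60 (x) x 24 (y) mm rising in the middle to 55 mm above the underside. About 0.4 kg. Origin: centre of the underside; z up through the rib. It stands on the table, rib up. In the vise its length lies along the jaws, either way round.
- wing_key: The key: a flat black wing 80 (x) x 14 (y) mm, 8 to 53 mm above the origin; a dark collar 56 mm across, 0 to 8 mm above; below it a steel blade 30 (x) x 12 (y) mm, 16 mm long, in the wing's plane. Origin: centre of the collar's underside. About 0.22 kg. Fully in the slot, the collar rests on the cam head. It stands in its holder at the start.
- holder: Fixed grey plastic block 90 x 90 x 40 mm with a square pocket 42 x 42 mm in the middle, 36 mm deep, in which the key's blade hangs freely at any heading, the collar resting on the block's top. Origin: centre of the underside. The holder and the part may have changed sides.
- seat (a point): Centre of the pocket's mouth, on the holder's top, 40 mm above the table: the key's origin is here when it is put away.
- cam_foot (a point): Point under the cam head on its turning axis, on the plate. At the start the slot points along the fixture's x turned CLOCKWISE (from above) by an unknown 0 to 0.43 rad: feel for it with a light press (under 8 N drags nothing) in small turns, or look. The head turns clockwise to a stop 1.65 rad from fixture x, idle up to 0.45 rad, then driving the jaw with up to 0.3 N m; it stays where left.
Mind the look-alikes: they are no part of the job. What is shaped like the wing_key but pink is not meant.

How it is judged:
By the outcome, as a careful person would: the job done as asked, in the order asked, and still so for the second after the job is handed in, with the robot touching nothing.
It also fails if it takes over 69 s, if anything falls off the work surface, if the arm or the gripper's body presses on something with over 40 N, if the wrist force passes 120 N, or if a joint passes its speed limit or range.

## Working session

There is one attempt and no reset: what is moved stays moved. The work goes in short steps, Python scripts to look and compute and a shell command to move; the robot and the scene stay as the last step left them, time stands still between calls to the robot, and variables do not carry over. Pictures are saved under pics/ and viewed, about 8 in all and at most 12, crops included, and the job is handed in when it is done.

```bash
ls; mkdir -p pics; python3 - <<'E'
from workcell import *
import cv2,numpy as np
for n in("scene","top"):
    c=read_camera(n);cv2.imwrite(f"pics/{n}0.png",c["image"][:,:,::-1]);print(n,c["K"],c["R"],c["t"])
print(get_state())
E
```

```text
pics
scene [[508.25343986   0.         312.25288575]
 [  0.         508.25343986 202.87237986]
 [  0.           0.           1.        ]] [[-0.29225814  0.9563175  -0.00648194]
 [ 0.67357634  0.20102932 -0.71125391]
 [-0.6788815  -0.21223582 -0.7029053 ]] [ 0.13785935 -0.30018506  1.5207983 ]
top [[488.98041932   0.         315.10517681]
 [  0.         488.98041932 197.79184194]
 [  0.           0.           1.        ]] [[ 0.00402435 -0.99994108 -0.01008137]
 [-0.99368025 -0.00286784 -0.11221113]
 [ 0.11217561  0.01046924 -0.99363325]] [-0.00301569  0.50698088  1.03491918]
{'clock': 0.1, 'joint_pos': array([-1.25959854e+00,  3.13909814e-01,  4.50939302e-02,  1.30360779e+00,
       -6.49183882e-06,  1.43119953e+00]), 'qvel': array([-0.00110759, -0.0006513 ,  0.00336131,  0.00043952, -0.0023686 ,
       -0.00091371]), 'tau': array([ 2.39486166e-03, -4.81726205e+01,  2.99243796e+01,  1.27654412e-02,
       -2.04221155e-04, -5.14169528e-06]), 'tcp_pos': array([ 0.2503661 , -0.51712213,  0.23050741]), 'orientation': array([-8.10402294e-04,  9.74705068e-01,  2.23493554e-01, -7.29619511e-05]), 'wrist_force': array([ 0.27593897,  0.11362329, -0.00049654]), 'ft_torque': array([ 0.05189856,  0.0149478 , -0.03922898]), 'finger_gap': 0.08593178575375154}
```

View pics/top0.png

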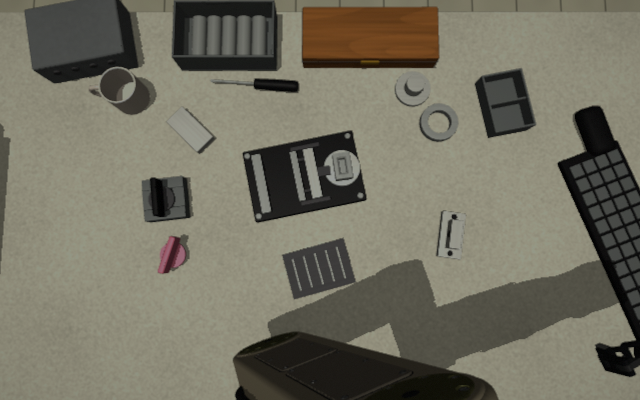

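View pics/scene0.png

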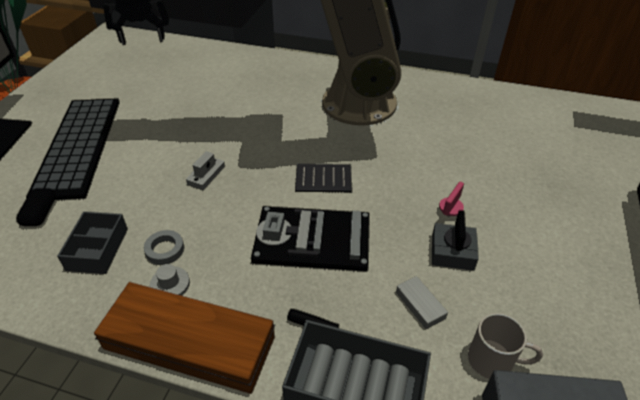

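Candidates in the top view:
- **Part:** ribbed metal piece at (451,234). The plain grey block at (190,130) has no rib, so it is out.
- **Key:** black wing in the holder at (160,197). The pink one at (172,255) is excluded by the description.

A close crop will check both choices.

```bash
cat > h.py <<'E'
from workcell import *
import cv2,numpy as np
def cam(n): return read_camera(n)
def cast(c,uv,z):
    uv=np.atleast_2d(np.asarray(uv,float)); d=(np.linalg.inv(c["K"])@np.c_[uv,np.ones(len(uv))].T).T@c["R"]
    o=-c["R"].T@c["t"]; return o+d*((z-o[2])/d[:,2])[:,None]
def proj(c,X):
    p=(c["R"]@np.atleast_2d(X).T).T+c["t"]; p=p@c["K"].T; return p[:,:2]/p[:,2:]
def crop(c,u,v,w,h,s): return cv2.resize(c["image"][v:v+h,u:u+w,::-1],None,fx=s,fy=s,interpolation=cv2.INTER_CUBIC)
def pose():
    s=get_state(); w,x,y,z=s["orientation"]
    from scipy.spatial.transform import Rotation as Ro
    return s["tcp_pos"],Ro.from_quat([x,y,z,w]).as_matrix(),s
E
python3 - <<'E'
from h import *
c=cam("top")
a=crop(c,236,122,140,108,5)            # 700x540
b=crop(c,130,165,80,80,3); d=crop(c,420,200,60,70,3)
o=np.zeros((600,800,3),np.uint8)
a=crop(c,240,125,130,100,4);o[:400,:520]=a
o[:240,525:765]=b; o[245:245+350,525:800]=cv2.resize(d,(275,350),interpolation=cv2.INTER_CUBIC)
cv2.imwrite("pics/c1.png",o)
E
```

```text
(no output)
```

View pics/c1.png

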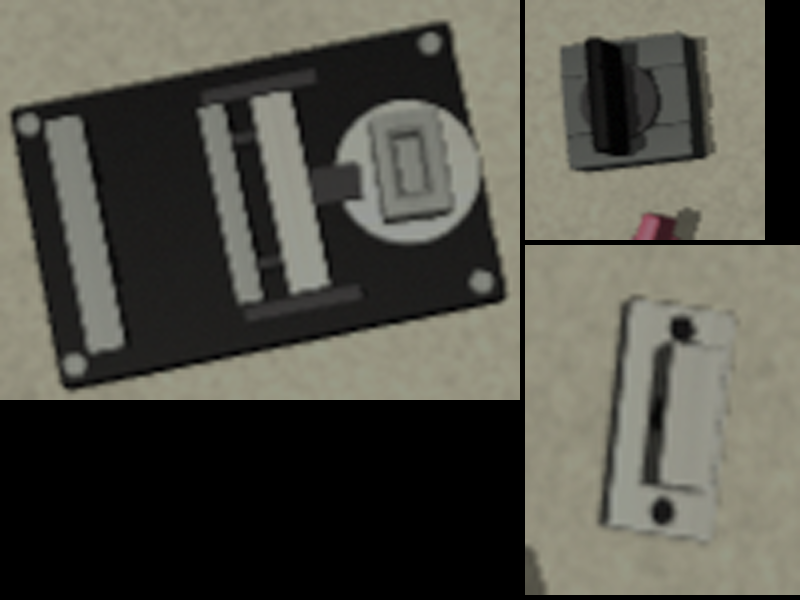

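The crop confirms the choices: the ribbed part with two holes, and the black wing key in its holder. The plate has four corner screws, and the cam slot is turned slightly clockwise from the plate's x. Next I measure the poses.

```bash
python3 - <<'E'
from h import *
c=cam("top"); g=cv2.cvtColor(c["image"],cv2.COLOR_RGB2GRAY)
S=6
def up(u,v,w,h): return cv2.resize(g[v:v+h,u:u+w],None,fx=S,fy=S,interpolation=cv2.INTER_CUBIC)
def px(p,u,v): return (np.asarray(p,float)+.5)/S-.5+np.array([u,v])
def rects(m,u,v,z,lo,hi,lab):
    cs,_=cv2.findContours(m.astype(np.uint8),cv2.RETR_LIST,cv2.CHAIN_APPROX_NONE)
    for k in cs:
        a=cv2.contourArea(k)/S/S
        if lo<a<hi:
            b=cv2.boxPoints(cv2.minAreaRect(k)); X=cast(c,px(b,u,v),z)[:,:2]
            e=[X[1]-X[0],X[2]-X[1]]; L=[np.linalg.norm(q) for q in e]; l=e[int(np.argmax(L))]
            print(lab,"area%.0f"%a,"px",px(b.mean(0),u,v).round(1),"c",X.mean(0).round(4),"L",np.round(L,4),"ang",round(np.arctan2(l[1],l[0]),3))
# fixture screws
q=lambda x,y:(240+x/4-.4,125+y/4-.4)
sc=[]
for x,y in [(28,125),(430,42),(75,364),(481,281)]:
    u,v=map(int,np.round(q(x,y))); w=up(u-5,v-5,11,11); m=(w>75)
    n,lab,st,ce=cv2.connectedComponentsWithStats(m.astype(np.uint8)); i=lab[S*5+3,S*5+3]; sc.append(px(ce[i],u-5,v-5)); 
X=cast(c,sc,.02)[:,:2]; print("screws",X.round(4)); C=X.mean(0)
a=(X[0]+X[2]-X[1]-X[3]);print("fix c",C.round(4),"yaw",np.arctan2(-a[0],a[1]), "x-way",np.arctan2(*( (X[0]+X[1]-X[2]-X[3])[::-1])), "d",np.linalg.norm(a)/2)
pl=up(236,122,140,108); rects(pl<55,236,122,.02,3000,9999,"plate")
rects(pl>95,236,122,.036,100,2000,"bright")
sl=up(330,150,28,35)
for t in(60,70,80,90): rects(sl<t,330,150,.050,10,250,"slot%d"%t)
# part
wp=up(430,200,45,65); rects(wp<60,430,200,.02,8,80,"hole")
for t in(130,140,150,160): rects(wp>t,430,200,.055,60,900,"part%d"%t)
ho=up(130,165,65,65)
for t in(25,35,45): rects(ho<t,130,165,.093,100,900,"wing%d"%t)
rects((ho<105),130,165,.04,800,3000,"holder")
E
```

```text
screws [[ 0.6016  0.1509]
 [ 0.6479 -0.0716]
 [ 0.4681  0.1231]
 [ 0.5145 -0.0995]]
fix c [0.558  0.0257] yaw 0.20515525631951054 x-way 0.20579622466405828 d 0.22731188837126656
plate area6884 px [303.9 176.1] c [0.5566 0.0238] L [0.2513 0.1598] ang -1.364
bright area506 px [260.7 183. ] c [0.5385 0.1169] L [0.0206 0.1298] ang -2.939
bright area290 px [297.1 175.4] c [0.5552 0.0379] L [0.0145 0.1101] ang -2.939
bright area487 px [312.  172.5] c [0.5617 0.0057] L [0.0231 0.1107] ang -2.939
slot60 area10 px [343.4 178.8] c [ 0.5455 -0.0619] L [0.0325 0.0027] ang -1.427
slot60 area26 px [353.4 180.8] c [ 0.5413 -0.0832] L [0.0171 0.0155] ang -1.568
slot60 area27 px [352.5 150.9] c [ 0.6064 -0.0817] L [0.0114 0.0265] ang -2.143
slot60 area12 px [333.1 151.4] c [ 0.6051 -0.0398] L [0.0151 0.008 ] ang -1.569
slot70 area16 px [343.6 178.8] c [ 0.5456 -0.0623] L [0.034  0.0034] ang -1.427
slot70 area28 px [353.2 180.8] c [ 0.5415 -0.0829] L [0.0178 0.0158] ang -1.568
slot70 area31 px [353.3 151.7] c [ 0.6047 -0.0833] L [0.0131 0.0311] ang -2.212
slot70 area13 px [333.2 151.5] c [ 0.605 -0.04
[... 1328 characters left out ...]
px [468.  241.7] c [ 0.4124 -0.3219] L [0.0269 0.0556] ang 3.109
part140 area363 px [458.1 239.1] c [ 0.418  -0.3014] L [0.036 0.08 ] ang -3.141
part150 area132 px [442.4 235. ] c [ 0.4265 -0.2687] L [0.0164 0.088 ] ang 3.139
wing25 area450 px [158.2 197. ] c [0.5005 0.3195] L [0.0301 0.0805] ang -3.021
wing35 area530 px [158.9 197. ] c [0.5007 0.3182] L [0.0342 0.0813] ang -3.019
wing35 area128 px [186.  197.2] c [0.5003 0.2625] L [0.0128 0.082 ] ang -3.091
wing45 area623 px [162.3 196.9] c [0.5008 0.3111] L [0.0505 0.081 ] ang -3.076
wing45 area184 px [177.5 207.6] c [0.4789 0.2791] L [0.1148 0.0621] ang -0.636
holder area2060 px [167.  198.2] c [0.5042 0.3181] L [0.1074 0.0984] ang -1.487
```

```bash
cat >> h.py <<'E'
def plan(x,y,z,dyaw_to,n,way=0):
    """moves from the measured pose to world x,y,z and tool-x yaw; way: +1/-1 forces yaw direction"""
    p,R,s=pose(); yaw=np.arctan2(R[1,0],R[0,0]); d=np.arctan2(np.sin(dyaw_to-yaw),np.cos(dyaw_to-yaw))
    if way>0 and d<0:d+=2*np.pi
    if way<0 and d>0:d-=2*np.pi
    D=(np.array([x,y,z])-p)/n
    print("pos",p.round(4),"yaw",round(yaw,3),"tilt",R[:,2].round(3),"F",s["wrist_force"].round(1),"Tz %.2f"%s["ft_torque"][2],"gap %.4f"%s["finger_gap"],"t",s["clock"].round(2),"j6 %.2f"%s["joint_pos"][5])
    for i in range(n):
        a=yaw+d*i/n; X=np.array([np.cos(a),np.sin(a),0]);Y=np.array([np.sin(a),-np.cos(a),0])
        print([round(float(v),3) for v in np.array([D@X,D@Y,-D[2]])/.04],"turn",round(-d/n,3))
def tell():
    p,R,s=pose(); print("pos",p.round(4),"yaw",round(np.arctan2(R[1,0],R[0,0]),4),"F",s["wrist_force"].round(1),"Tz %.2f"%s["ft_torque"][2],"gap %.4f"%s["finger_gap"],"t",s["clock"].round(2))
E
python3 -c "
from h import *
plan(.4284,-.2976,.10,3.005,5,1)
"
```

```text
Traceback (most recent call last):
  File "h.py", line 20, in plan
    print("pos",p.round(4),"yaw",round(yaw,3),"tilt",R[:,2].round(3),"F",s["wrist_force"].round(1),"Tz %.2f"%s["ft_torque"][2],"gap %.4f"%s["finger_gap"],"t",s["clock"].round(2),"j6 %.2f"%s["joint_pos"][5])
                                                                                                                                                              ^^^^^^^^^^^^^^^^
AttributeError: 'float' object has no attribute 'round'
```

```bash
sed -i 's/s\["clock"\].round(2)/round(s["clock"],2)/' h.py
python3 -c "
from h import *
plan(.4284,-.2976,.10,3.005,5,1)
"
```

```text
pos [ 0.2504 -0.5173  0.2307] yaw 0.451 tilt [-0.     0.001 -1.   ] F [-0.3 -0.3 -0.1] Tz -0.04 gap 0.0858 t 0.2 j6 1.43
[1.28, -0.601, 0.654] turn -0.511
[1.41, 0.101, 0.654] turn -0.511
[1.181, 0.778, 0.654] turn -0.511
[0.65, 1.256, 0.654] turn -0.511
[-0.047, 1.413, 0.654] turn -0.511
```

```bash

python3 -m crank '{"travel":[[0.26,-0.12,0.13],[0.52,-0.24,0.26],[0.78,-0.36,0.39],[1.04,-0.48,0.52],[1.28,-0.6,0.65]],"turn":[-0.1,-0.2,-0.3,-0.4,-0.511]}' 60
python3 -m crank '{"travel":[[0.28,0.02,0.13],[0.56,0.04,0.26],[0.84,0.06,0.39],[1.12,0.08,0.52],[1.41,0.1,0.65]],"turn":[-0.1,-0.2,-0.3,-0.4,-0.511]}' >/dev/null
python3 -m crank '{"travel":[[0.24,0.16,0.13],[0.48,0.31,0.26],[0.71,0.47,0.39],[0.94,0.62,0.52],[1.18,0.78,0.65]],"turn":[-0.1,-0.2,-0.3,-0.4,-0.511]}' >/dev/null
python3 -m crank '{"travel":[[0.13,0.25,0.13],[0.26,0.5,0.26],[0.39,0.75,0.39],[0.52,1.0,0.52],[0.65,1.26,0.65]],"turn":[-0.1,-0.2,-0.3,-0.4,-0.511]}' >/dev/null
python3 -m crank '{"travel":[[0,0.28,0.13],[0,0.56,0.26],[0,0.84,0.39],[0,1.12,0.52],[-0.05,1.41,0.65]],"turn":[-0.1,-0.2,-0.3,-0.4,-0.511]}' >/dev/null
python3 -m crank '{"travel":[[0,0,0]],"turn":[0]}' >/dev/null
python3 - <<'E'
from h import *
plan(.4284,-.2976,.026,3.005,1)
cs=cam("scene");ct=cam("top")
o=np.zeros((560,800,3),np.uint8); o[:480,:400]=crop(cs,155,100,100,120,4); o[:480,410:790]=crop(ct,400,170,95,120,4); cv2.imwrite("pics/c2.png",o)
E
```

```text
clock: 0.62
tcp_pos: [0.2864, -0.4731, 0.2048]
orientation: [-0.0, 0.885, 0.465, 0.0]
wrist_force: [-0.3, 0.0, 0.8]
finger_gap: 0.0598
pos [ 0.429  -0.2962  0.1002] yaw 3.011 tilt [-0.001  0.002 -1.   ] F [-1.  -0.3  0.4] Tz -0.00 gap 0.0599 t 2.37 j6 -0.63
[0.01, -0.037, 1.855] turn 0.006
```

View pics/c2.png

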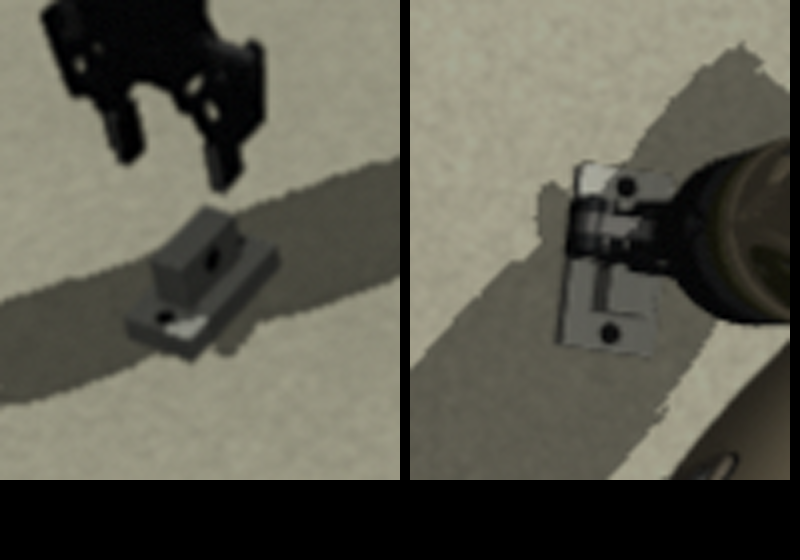

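The fingers hover over the rib and straddle it (crop px about (600,225)). I descend and grip.

```bash

python3 -m crank '{"travel":[[0.01,-0.037,0.5],[0.01,-0.037,1.0],[0.01,-0.037,1.5],[0.01,-0.037,1.87],[0.01,-0.037,1.87]],"turn":[0,0,0,0,0]}' >/dev/null
python3 -m crank '{"travel":[[0,0,0],[0,0,0],[0,0,0],[0,0,0],[0,0,0]],"turn":[0,0,0,0,0]}' 0 60
python3 -m crank '{"travel":[[0,0,0],[0,0,0],[0,0,0]],"turn":[0,0,0]}'
python3 -c "
from h import *
tell()"
```

```text
clock: 3.3
tcp_pos: [0.4288, -0.2998, 0.0281]
orientation: [0.001, 0.068, 0.998, -0.0]
wrist_force: [0.6, 2.0, 5.7]
finger_gap: 0.023
clock: 3.55
tcp_pos: [0.4288, -0.2998, 0.0281]
orientation: [0.001, 0.068, 0.998, -0.001]
wrist_force: [-0.6, 1.9, 6.5]
finger_gap: 0.0234
pos [ 0.4288 -0.2998  0.0281] yaw 3.0056 F [-0.6  1.9  6.5] Tz -0.09 gap 0.0234 t 3.55
```

```bash

python3 -m crank '{"travel":[[0,0,-0.3],[0,0,-0.8],[0,0,-1.5],[0,0,-2.2],[0,0,-2.8]],"turn":[0,0,0,0,0]}'
python3 -c "
from h import *
plan(.5472,.0776,.13,3.347,3)"
```

```text
clock: 3.97
tcp_pos: [0.4278, -0.2994, 0.14]
orientation: [-0.0, 0.068, 0.998, -0.0]
wrist_force: [-0.5, -0.1, -4.1]
finger_gap: 0.023
pos [ 0.4278 -0.2994  0.14  ] yaw 3.005 tilt [-0.    -0.001 -1.   ] F [-0.5 -0.1 -4.1] Tz -0.04 gap 0.0230 t 3.97 j6 -0.63
[-0.559, 3.247, 0.084] turn -0.114
[-0.925, 3.163, 0.084] turn -0.114
[-1.278, 3.037, 0.084] turn -0.114
```

```bash

python3 -m crank '{"travel":[[-0.11,0.65,0],[-0.22,1.3,0],[-0.34,1.95,0.04],[-0.45,2.6,0.06],[-0.56,3.25,0.08]],"turn":[-0.02,-0.04,-0.07,-0.09,-0.114]}' >/dev/null
python3 -m crank '{"travel":[[-0.19,0.65,0],[-0.38,1.3,0],[-0.56,1.9,0.04],[-0.74,2.53,0.06],[-0.925,3.16,0.08]],"turn":[-0.02,-0.04,-0.07,-0.09,-0.114]}' >/dev/null
python3 -m crank '{"travel":[[-0.26,0.62,0],[-0.52,1.24,0],[-0.78,1.85,0.04],[-1.04,2.45,0.06],[-1.28,3.04,0.08]],"turn":[-0.02,-0.04,-0.07,-0.09,-0.114]}' >/dev/null
python3 -m crank '{"travel":[[0,0,0],[0,0,0]],"turn":[0,0]}' >/dev/null
python3 - <<'E'
from h import *
plan(.5472,.0776,.055,3.347,1)
cs=cam("scene");ct=cam("top")
o=np.zeros((420,800,3),np.uint8); o[:400,:400]=crop(cs,245,120,133,133,3)[:400,:400]; o[:400,405:800]=crop(ct,236,110,132,134,3)[:400,:395]; cv2.imwrite("pics/c3.png",o)
E
```

```text
pos [0.5471 0.0789 0.1285] yaw -2.933 tilt [-0.001 -0.001 -1.   ] F [ 0.4 -1.  -4.9] Tz -0.02 gap 0.0232 t 5.38 j6 -0.21
[0.005, -0.032, 1.837] turn 0.003Traceback (most recent call last):
  File "<stdin>", line 4, in <module>
ValueError: could not broadcast input array from shape (399,399,3) into shape (400,400,3)
```

```bash

python3 -m crank '{"travel":[[0,-0.03,0.4],[0,-0.03,0.8],[0,-0.03,1.2],[0,-0.03,1.5],[0,-0.03,1.7]],"turn":[0,0,0,0,0]}'
python3 -m crank '{"travel":[[0,0,0.08],[0,0,0.16],[0,0,0.24],[0,0,0.3],[0,0,0.33]],"turn":[0,0,0,0,0]}'
python3 - <<'E'
from h import *
tell()
cs=cam("scene");ct=cam("top")
o=np.hstack([crop(cs,245,120,130,133,3),crop(ct,236,110,132,133,3)]); cv2.imwrite("pics/c3.png",o)
E
```

```text
clock: 5.9
tcp_pos: [0.5464, 0.0752, 0.0594]
orientation: [-0.001, -0.102, 0.995, -0.0]
wrist_force: [-1.6, -0.0, -5.5]
finger_gap: 0.0233
clock: 6.32
tcp_pos: [0.548, 0.0764, 0.0481]
orientation: [0.0, -0.103, 0.995, -0.0]
wrist_force: [-6.5, -0.4, 6.8]
finger_gap: 0.0229
pos [0.548  0.0764 0.0481] yaw -2.9356 F [-6.5 -0.4  6.8] Tz 0.02 gap 0.0229 t 6.32
```

View pics/c3.png

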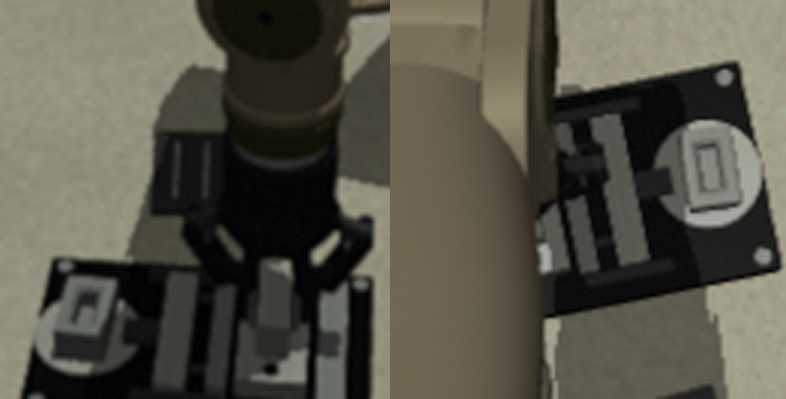

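The part is down between the jaws (scene crop px about (275,340)), with the plate taking the load. I release, lift and re-measure.

```bash

python3 -m crank '{"travel":[[0,0,0],[0,0,0],[0,0,0],[0,0,0]],"turn":[0,0,0,0]}' 48 >/dev/null
python3 -m crank '{"travel":[[0,0,-0.4],[0,0,-1.0],[0,0,-1.8],[0,0,-2.6],[0,0,-3.2]],"turn":[0,0,0,0,0]}'
python3 - <<'E'
from h import *
plan(.505,.32,.19,0.115+np.pi,2)
cs=cam("scene");ct=cam("top")
o=np.hstack([crop(cs,420,170,70,110,5),crop(ct,135,160,65,110,5)]); cv2.imwrite("pics/c4.png",o)
E
```

```text
clock: 7.17
tcp_pos: [0.5484, 0.0766, 0.1786]
orientation: [0.001, -0.103, 0.995, -0.0]
wrist_force: [0.8, 0.2, 0.2]
finger_gap: 0.0477
pos [0.5484 0.0766 0.1786] yaw -2.935 tilt [ 0.003 -0.    -1.   ] F [0.8 0.2 0.2] Tz -0.05 gap 0.0477 t 7.17 j6 -0.21
[-0.093, 3.089, -0.143] turn 0.046
[0.049, 3.09, -0.143] turn 0.046
```

View pics/c4.png

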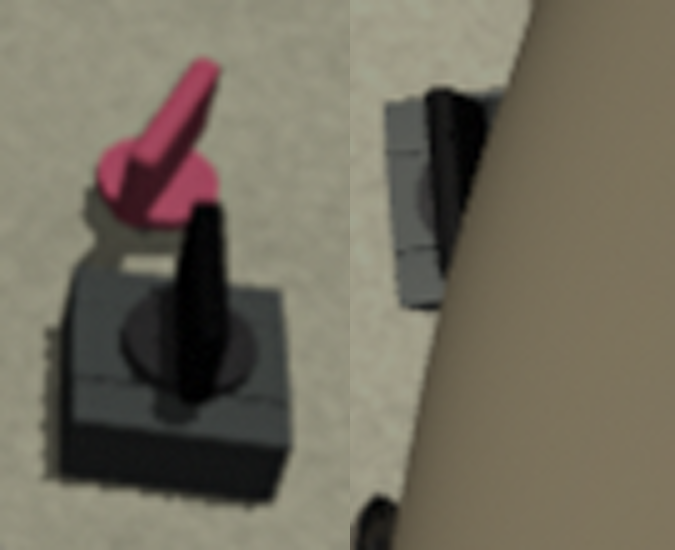

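```bash

python3 -m crank '{"travel":[[-0.02,0.6,-0.03],[-0.04,1.2,-0.06],[-0.06,1.8,-0.1],[-0.08,2.4,-0.14],[-0.09,3.09,-0.14]],"turn":[0.01,0.02,0.03,0.04,0.046]}' 70 >/dev/null
python3 - <<'E'
from h import *
cs=cam("scene");ct=cam("top")
s=lambda P:np.array([(420+(x+.5)/5-.5,170+(y+.5)/5-.5) for x,y in P])
t=lambda P:np.array([(130+(x-525+.5)/3-.5,165+(y+.5)/3-.5) for x,y in P])
S=cast(cs,s([(83,266),(283,292),(290,441),(75,416)]),.04);T=cast(ct,t([(560,47),(682,35),(692,157),(570,170)]),.04)
for Q in(S,T): print(Q[:,:2].round(4).tolist(),"c",Q.mean(0)[:2].round(4),[round(np.linalg.norm(Q[i]-Q[i-1]),4) for i in range(4)])
print("collar scene",cast(cs,s([(190,341),(122,340),(258,345)]),.048)[:,:2].round(4).tolist())
print("collar right top",cast(ct,t([(661,100)]),.048)[:,:2].round(4))
print("wing top-left edge ends (top)",cast(ct,t([(587,38),(594,152),(601,36),(608,152)]),.093)[:,:2].round(4).tolist())
cv2.imwrite("pics/c5.png",np.hstack([crop(cs,425,195,60,75,6),crop(ct,135,165,60,75,6)]))
plan(.505,.32,.19,0.115+np.pi,1)
E
```

```text
[[0.4682, 0.2834], [0.4589, 0.3684], [0.5428, 0.3772], [0.5548, 0.291]] c [0.5062 0.33  ] [np.float64(0.0869), np.float64(0.0854), np.float64(0.0844), np.float64(0.087)]
[[0.5427, 0.3755], [0.5517, 0.2874], [0.4634, 0.2771], [0.4538, 0.3644]] c [0.5029 0.3261] [np.float64(0.0896), np.float64(0.0886), np.float64(0.0889), np.float64(0.0878)]
collar scene [[0.5068, 0.3318], [0.5144, 0.3043], [0.5008, 0.3594]]
collar right top [[0.5035 0.2985]]
wing top-left edge ends (top) [[0.5411, 0.3375], [0.4627, 0.3294], [0.5425, 0.3279], [0.4628, 0.3199]]
pos [0.5247 0.2013 0.1806] yaw -2.977 tilt [-0.001  0.001 -1.   ] F [ 0.3 -0.3  0.1] Tz 0.00 gap 0.0700 t 7.78 j6 0.06
[0.001, 3.007, -0.235] turn 0.049
```

View pics/c5.png

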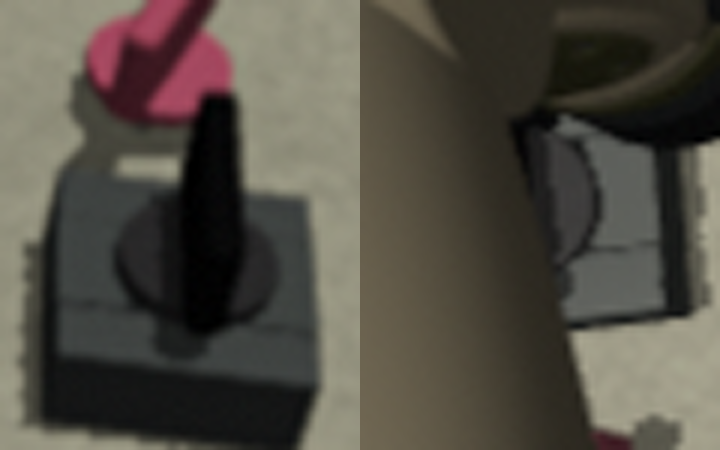

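```bash
python3 -c "
from h import *
plan(.503,.328,.13,3.244,1)"
```

```text
pos [0.5247 0.2013 0.1806] yaw -2.977 tilt [-0.001  0.001 -1.   ] F [ 0.3 -0.3  0.1] Tz 0.00 gap 0.0700 t 7.78 j6 0.06
[0.017, 3.213, 1.265] turn 0.062
```

```bash

python3 -m crank '{"travel":[[0,0.7,0],[0,1.5,0.1],[0,2.3,0.4],[0.01,2.9,0.8],[0.017,3.21,1.26]],"turn":[0.02,0.04,0.06,0.062,0.062]}' >/dev/null
python3 -m crank '{"travel":[[0,0,0],[0,0,0]],"turn":[0,0]}' >/dev/null
python3 -c "
from h import *
plan(.503,.328,.058,3.244,1)"
```

```text
pos [0.5035 0.3245 0.1291] yaw -3.042 tilt [-0.003 -0.002 -1.   ] F [ 0.3 -0.8 -0. ] Tz -0.03 gap 0.0699 t 8.37 j6 0.34
[0.003, 0.089, 1.778] turn -0.003
```

```bash

python3 -m crank '{"travel":[[0,0.09,0.4],[0,0.09,0.8],[0,0.09,1.2],[0,0.09,1.6],[0,0.09,1.78]],"turn":[0,0,0,0,0]}' >/dev/null
python3 -m crank '{"travel":[[0,0,0],[0,0,0],[0,0,0],[0,0,0],[0,0,0]],"turn":[0,0,0,0,0]}' 0 90
python3 -m crank '{"travel":[[0,0,0],[0,0,0]],"turn":[0,0]}' >/dev/null
python3 -c "
from h import *
tell()"
```

```text
clock: 9.2
tcp_pos: [0.5055, 0.329, 0.0613]
orientation: [0.001, -0.049, 0.999, 0.001]
wrist_force: [1.2, -0.4, -1.6]
finger_gap: 0.0125
pos [0.5056 0.329  0.0612] yaw -3.0434 F [0.7 0.3 6.4] Tz -0.05 gap 0.0127 t 9.37
```

```bash

python3 -m crank '{"travel":[[0,0,-0.3],[0,0,-0.8],[0,0,-1.5],[0,0,-2.2],[0,0,-2.6]],"turn":[0,0,0,0,0]}'
python3 -c "
from h import *
plan(.578,-.057,.16,.144+np.pi,3)"
```

```text
clock: 9.78
tcp_pos: [0.5049, 0.3289, 0.1664]
orientation: [0.001, -0.049, 0.999, 0.0]
wrist_force: [0.2, 0.2, -1.5]
finger_gap: 0.0127
pos [0.5049 0.3289 0.1664] yaw -3.043 tilt [ 0.002  0.001 -1.   ] F [ 0.2  0.2 -1.5] Tz 0.01 gap 0.0127 t 9.78 j6 0.35
[-0.29, -3.26, 0.053] turn -0.015
[-0.241, -3.264, 0.053] turn -0.015
[-0.191, -3.268, 0.053] turn -0.015
```

```bash

python3 -m crank '{"travel":[[-0.06,-0.65,0],[-0.12,-1.3,0.02],[-0.17,-1.95,0.03],[-0.23,-2.6,0.04],[-0.29,-3.26,0.05]],"turn":[-0.003,-0.006,-0.009,-0.012,-0.015]}' >/dev/null
python3 -m crank '{"travel":[[-0.05,-0.65,0],[-0.1,-1.3,0.02],[-0.14,-1.95,0.03],[-0.19,-2.6,0.04],[-0.24,-3.26,0.05]],"turn":[-0.003,-0.006,-0.009,-0.012,-0.015]}' >/dev/null
python3 -m crank '{"travel":[[-0.04,-0.65,0],[-0.08,-1.3,0.02],[-0.12,-1.95,0.03],[-0.16,-2.6,0.04],[-0.19,-3.26,0.05]],"turn":[-0.003,-0.006,-0.009,-0.012,-0.015]}' >/dev/null
python3 -m crank '{"travel":[[0,0,0],[0,0,0.3],[0,0,0.6],[0,0,0.6]],"turn":[0,0,0,0]}' >/dev/null
python3 - <<'E'
from h import *
plan(.578,-.057,.11,.144+np.pi,1)
cs=cam("scene");ct=cam("top")
cv2.imwrite("pics/c6.png",np.hstack([crop(cs,240,165,80,110,5),crop(ct,300,130,75,110,5)]))
p=[[.5753-.2037*0,-.0575,.052],[.5753,-.0575,.108]]
print(proj(cs,p).round(1).tolist(),proj(ct,p).round(1).tolist())
E
```

```text
pos [ 0.5751 -0.0564  0.131 ] yaw -2.999 tilt [-0.005  0.001 -1.   ] F [-0.7  0.7 -2.6] Tz -0.01 gap 0.0128 t 11.37 j6 -0.38
[-0.069, -0.026, 0.526] turn -0.001
[[272.9, 220.7], [271.3, 202.4]] [[341.4, 164.9], [342.6, 160.0]]
```

View pics/c6.png

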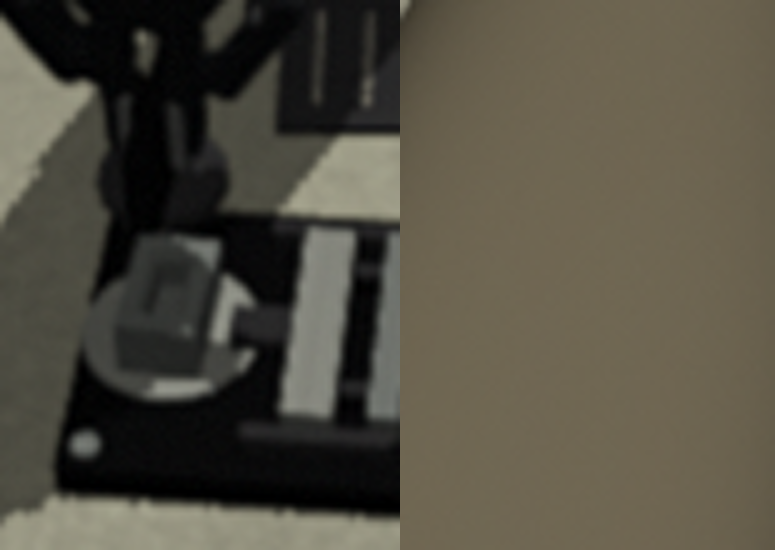

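```bash
python3 - <<'E'
from h import *
cs=cam("scene"); im=cs["image"]; 
w=cv2.resize(cv2.cvtColor(im[165:275,240:320],cv2.COLOR_RGB2GRAY),None,fx=5,fy=5,interpolation=cv2.INTER_CUBIC)
print(cast(cs,[(240+164.5/5-.5,165+186/5-.5),(240+98.5/5-.5,165+182/5-.5),(240+230/5-.5,165+186/5-.5)],.114).round(4).tolist())
print(cast(cs,[(240+x/5-.5,165+y/5-.5) for x,y in [(138,233),(222,240),(207,332),(118,325)]],.052).round(4).tolist())
w=cv2.convertScaleAbs(w,alpha=2.5); cv2.imwrite("pics/c7.png",cv2.resize(w[130:400,60:300],None,fx=2.5,fy=2.2,interpolation=cv2.INTER_CUBIC))
E
```

```text
[[0.5784, -0.0535, 0.114], [0.584, -0.0807, 0.114], [0.5706, -0.0273, 0.114]]
[[0.5515, -0.0799, 0.052], [0.5449, -0.0428, 0.052], [0.5986, -0.0308, 0.052], [0.6057, -0.0687, 0.052]]
```

View pics/c7.png

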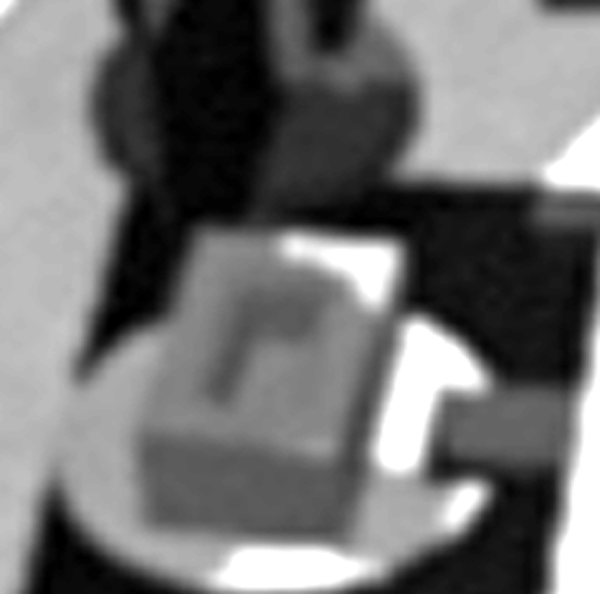

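The collar (px about (272,200)) is nearly over the head (slot centre px about (273,221)). The scene camera puts the slot within 2 mm of the top-view estimate. I move down to just above contact.

```bash

python3 -m crank '{"travel":[[-0.03,-0.01,0.3],[-0.06,-0.01,0.6],[-0.07,-0.01,0.85],[-0.07,-0.01,0.95],[-0.07,-0.01,0.95]],"turn":[0,0,0,0,0]}' 
python3 -c "
from h import *
plan(.5777,-.0568,.089,.144+np.pi,1)"
```

```text
clock: 11.93
tcp_pos: [0.5793, -0.0565, 0.0948]
orientation: [-0.001, -0.072, 0.997, 0.0]
wrist_force: [-0.6, 0.8, -1.6]
finger_gap: 0.0129
pos [ 0.5793 -0.0565  0.0948] yaw -2.998 tilt [-0.002  0.    -1.   ] F [-0.6  0.8 -1.6] Tz 0.03 gap 0.0129 t 11.93 j6 -0.38
[0.039, -0.001, 0.146] turn -0.0
```

```bash

python3 -m crank '{"travel":[[0.02,0,0.05],[0.04,0,0.1],[0.04,0,0.15],[0.04,0,0.2],[0.04,0,0.23]],"turn":[0,0,0,0,0]}' 
python3 -m crank '{"travel":[[0,0,0.04],[0,0,0.08],[0,0,0.12]],"turn":[0,0,0]}'
python3 -c "
from h import *
tell()" 
```

```text
clock: 12.35
tcp_pos: [0.5785, -0.0572, 0.0865]
orientation: [0.0, -0.071, 0.997, -0.0]
wrist_force: [-0.2, 0.4, -1.5]
finger_gap: 0.0133
clock: 12.6
tcp_pos: [0.5785, -0.0572, 0.0816]
orientation: [0.0, -0.072, 0.997, -0.0]
wrist_force: [-0.3, -1.2, -2.1]
finger_gap: 0.0125
pos [ 0.5785 -0.0572  0.0816] yaw -2.9984 F [-0.3 -1.2 -2.1] Tz 0.21 gap 0.0125 t 12.6
```

```bash

python3 -m crank '{"travel":[[0,0,0.06],[0,0,0.11],[0,0,0.16]],"turn":[0,0,0]}'
python3 -m crank '{"travel":[[0,0,0.04],[0,0,0.08],[0,0,0.1]],"turn":[0,0,0]}'
python3 -c "
from h import *
tell()" 
```

```text
clock: 12.85
tcp_pos: [0.5784, -0.0572, 0.075]
orientation: [-0.0, -0.071, 0.997, -0.0]
wrist_force: [-0.9, -0.5, -1.0]
finger_gap: 0.0126
clock: 13.1
tcp_pos: [0.5784, -0.0572, 0.0732]
orientation: [0.0, -0.072, 0.997, -0.0]
wrist_force: [-7.1, 2.8, 18.4]
finger_gap: 0.0127
pos [ 0.5784 -0.0572  0.0732] yaw -2.9984 F [-7.1  2.8 18.4] Tz -0.05 gap 0.0127 t 13.1
```

```bash

python3 -m crank '{"travel":[[0,-0.008,-0.02],[0.001,-0.015,-0.03],[0.003,-0.022,-0.03],[0.006,-0.029,-0.03],[0.009,-0.036,-0.03]],"turn":[0.1,0.2,0.3,0.4,0.5]}'
python3 -c "
from h import *
tell()" 
```

```text
clock: 13.52
tcp_pos: [0.5782, -0.0593, 0.0732]
orientation: [0.0, 0.18, 0.984, -0.001]
wrist_force: [-2.9, -2.8, 2.9]
finger_gap: 0.0126
pos [ 0.5782 -0.0593  0.0732] yaw 2.7798 F [-2.9 -2.8  2.9] Tz 0.31 gap 0.0126 t 13.52
```

```bash

python3 -m crank '{"travel":[[0,-0.008,0.01],[0.001,-0.015,0.01],[0.003,-0.022,0.01],[0.006,-0.029,0.01],[0.009,-0.036,0.01]],"turn":[0.1,0.2,0.3,0.4,0.5]}'
python3 -m crank '{"travel":[[0,0,0]],"turn":[0]}' >/dev/null
python3 - <<'E'
from h import *
tell()
E
```

```text
clock: 13.93
tcp_pos: [0.5773, -0.0608, 0.0732]
orientation: [0.001, 0.418, 0.909, -0.001]
wrist_force: [-2.9, -1.7, 5.5]
finger_gap: 0.0127
pos [ 0.5774 -0.0608  0.0732] yaw 2.2801 F [-3.2 -3.1  4.8] Tz -0.01 gap 0.0126 t 14.02
```

```bash

python3 -m crank '{"travel":[[0,-0.008,0],[0.001,-0.015,0],[0.003,-0.022,0],[0.006,-0.029,0],[0.009,-0.034,0]],"turn":[0.1,0.2,0.3,0.4,0.45]}'
python3 -c "
from h import *
tell()" 
python3 -m crank '{"travel":[[0,-0.002,0],[0,-0.004,0],[0,-0.006,0]],"turn":[0.03,0.06,0.09]}' >/dev/null
python3 -c "
from h import *
tell()" 
```

```text
clock: 14.43
tcp_pos: [0.576, -0.0615, 0.0732]
orientation: [0.001, 0.61, 0.793, -0.001]
wrist_force: [-3.4, -3.6, 5.3]
finger_gap: 0.0132
pos [ 0.576  -0.0615  0.0732] yaw 1.83 F [-3.4 -3.6  5.3] Tz 0.26 gap 0.0132 t 14.43
pos [ 0.5756 -0.0616  0.0732] yaw 1.7433 F [-4.2 -2.6  6.3] Tz 0.28 gap 0.0129 t 14.68
```

```bash

for i in 1; do python3 -m crank '{"travel":[[0,-0.001,0],[0,-0.003,0],[0,-0.004,0]],"turn":[0.02,0.04,0.06]}' >/dev/null; python3 -c "
from h import *
tell()"; done
python3 -m crank '{"travel":[[0,-0.001,0],[0,-0.003,0],[0,-0.003,0]],"turn":[0.02,0.04,0.05]}' >/dev/null
python3 - <<'E'
from h import *
tell()
cs=cam("scene");cv2.imwrite("pics/c8.png",crop(cs,240,165,150,110,5))
E
```

```text
pos [ 0.5755 -0.0616  0.0732] yaw 1.6837 F [-3.2 -2.8  5.3] Tz 0.28 gap 0.0131 t 14.93
pos [ 0.5753 -0.0616  0.0732] yaw 1.6338 F [-3.9 -3.5  5.5] Tz 0.23 gap 0.0128 t 15.18
```

View pics/c8.png

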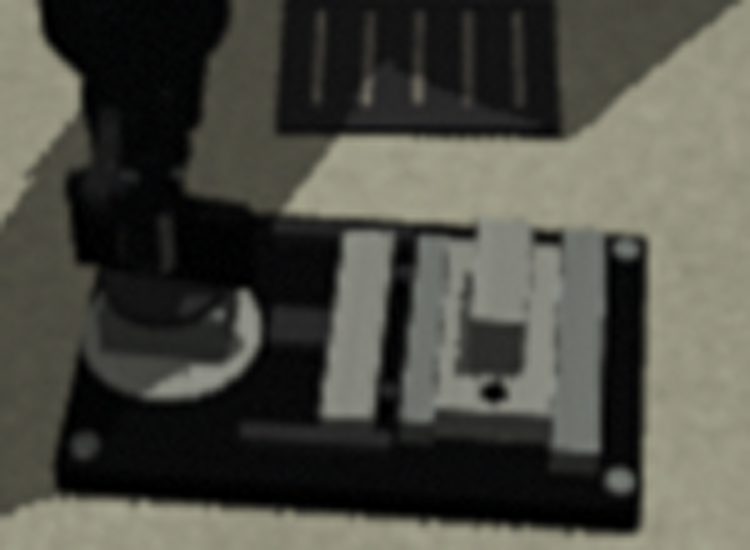

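The part is now between both jaws (px about (495,340) in the crop). I keep turning to feel for the stop.

```bash

python3 -m crank '{"travel":[[0,-0.001,0],[0,-0.003,0],[0,-0.003,0]],"turn":[0.02,0.04,0.04]}' >/dev/null
python3 -c "
from h import *
tell()"
python3 -m crank '{"travel":[[0,-0.001,0],[0,-0.002,0],[0,-0.002,0]],"turn":[0.02,0.03,0.03]}' >/dev/null
python3 -c "
from h import *
tell()"
```

```text
pos [ 0.5752 -0.0616  0.0732] yaw 1.5938 F [-4.4 -3.7  5.5] Tz 0.18 gap 0.0128 t 15.48
pos [ 0.5751 -0.0616  0.0732] yaw 1.5656 F [-4.4 -3.3  6.3] Tz 0.80 gap 0.0128 t 15.73
```

The torque jumped from 0.2 to 0.8 N m, so that is the stop. I back off within the blade play and lift.

```bash

python3 -m crank '{"travel":[[0,0,0],[0,0,-0.03],[0,0,-0.04]],"turn":[-0.03,-0.06,-0.08]}' >/dev/null
python3 -c "
from h import *
tell()"
python3 -m crank '{"travel":[[0,0,-0.1],[0,0,-0.25],[0,0,-0.4],[0,0,-0.6],[0,0,-0.9]],"turn":[0,0,0,0,0]}' 
python3 -m crank '{"travel":[[0,0,-0.5],[0,0,-1.0],[0,0,-1.4]],"turn":[0,0,0]}' 
python3 - <<'E'
from h import *
plan(.503,.326,.16,1.85,3)
cs=cam("scene");cv2.imwrite("pics/c9.png",crop(cs,240,165,150,110,5))
E
```

```text
pos [ 0.5755 -0.0608  0.074 ] yaw 1.6459 F [ 0.4 -0.6 -1.9] Tz -0.20 gap 0.0126 t 15.98
clock: 16.4
tcp_pos: [0.575, -0.0604, 0.1099]
orientation: [-0.0, 0.681, 0.733, -0.0]
wrist_force: [0.7, 0.2, -1.6]
finger_gap: 0.0127
clock: 16.65
tcp_pos: [0.5759, -0.0606, 0.168]
orientation: [0.001, 0.681, 0.733, 0.0]
wrist_force: [0.3, -0.3, -1.9]
finger_gap: 0.0125
pos [ 0.5759 -0.0606  0.168 ] yaw 1.645 tilt [ 0.002 -0.    -1.   ] F [ 0.3 -0.3 -1.9] Tz -0.03 gap 0.0125 t 16.65 j6 1.25
[3.258, -0.368, 0.066] turn -0.068
[3.276, -0.145, 0.066] turn -0.068
[3.278, 0.08, 0.066] turn -0.068
```

View pics/c9.png

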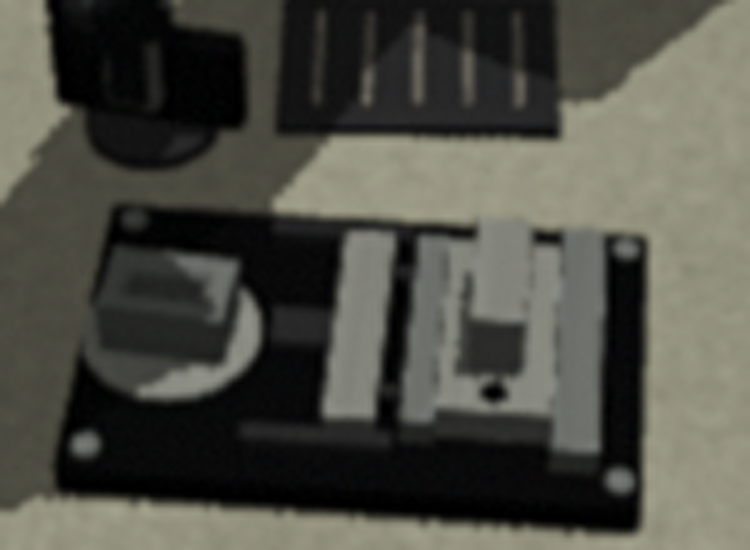

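The part is still clamped and the key is free of the slot. Next I carry the key to the holder.

```bash

python3 -m crank '{"travel":[[0.65,-0.07,0],[1.3,-0.15,0],[1.95,-0.22,0],[2.6,-0.3,0],[3.26,-0.37,0]],"turn":[0,0,0,0,0]}' >/dev/null
python3 -m crank '{"travel":[[0.65,-0.07,0],[1.3,-0.15,0],[1.95,-0.22,0],[2.6,-0.3,0],[3.26,-0.37,0]],"turn":[0,0,0,0,0]}' >/dev/null
python3 -c "
from h import *
plan(.5045,.3245,.10,1.67,1)"
```

```text
pos [0.5262 0.1985 0.1657] yaw 1.645 tilt [ 0. -0. -1.] F [ 0.3  0.4 -2.6] Tz -0.01 gap 0.0128 t 17.53 j6 1.72
[3.181, -0.309, 1.644] turn -0.025
```

```bash

python3 -m crank '{"travel":[[0.8,-0.08,0.2],[1.6,-0.16,0.6],[2.4,-0.24,1.0],[3.0,-0.3,1.4],[3.18,-0.31,1.5]],"turn":[0,-0.01,-0.02,-0.025,-0.025]}' >/dev/null
python3 -m crank '{"travel":[[0,0,0],[0,0,0]],"turn":[0,0]}' >/dev/null
python3 - <<'E'
from h import *
plan(.5045,.3245,.063,1.67,1)
cs=cam("scene");cv2.imwrite("pics/c10.png",crop(cs,410,165,90,110,5))
E
```

```text
pos [0.5047 0.323  0.1056] yaw 1.67 tilt [-0.    -0.001 -1.   ] F [-0.5 -0.  -2.7] Tz 0.05 gap 0.0129 t 18.12 j6 1.91
[0.037, -0.002, 1.065] turn 0.0
```

View pics/c10.png

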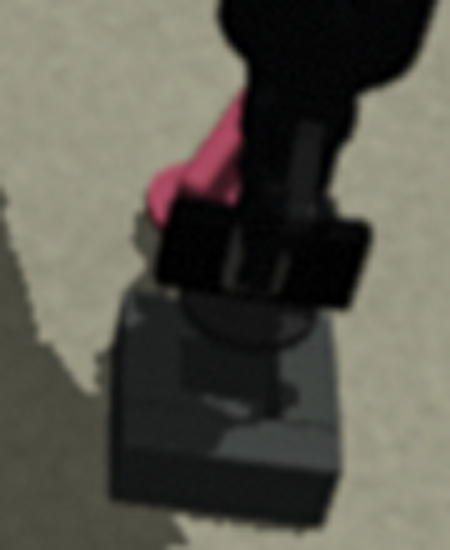

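```bash
python3 - <<'E'
from h import *
cs=cam("scene")
print(proj(cs,[[.5045,.326,.0884],[.5045,.3275,.04],[.503,.329,.048]]).round(1).tolist())
E
```

```text
[[458.7, 223.4], [454.9, 239.1], [456.4, 236.2]]
```

Collar and holder project to within about 1 px of where I expect, so I lower the key.

```bash

python3 -m crank '{"travel":[[0,0,0.25],[0,0,0.5],[0,0,0.75],[0,0,0.95],[0,0,1.02]],"turn":[0,0,0,0,0]}'
python3 -m crank '{"travel":[[0,0,0.03],[0,0,0.06],[0,0,0.09]],"turn":[0,0,0]}'
```

```text
clock: 18.63
tcp_pos: [0.5037, 0.3222, 0.0625]
orientation: [-0.001, 0.672, 0.741, -0.002]
wrist_force: [-0.7, -1.2, -1.9]
finger_gap: 0.0127
clock: 18.88
tcp_pos: [0.5052, 0.3234, 0.0614]
orientation: [0.0, 0.671, 0.741, 0.0]
wrist_force: [0.4, -0.5, -1.8]
finger_gap: 0.0126
```

```bash

python3 -m crank '{"travel":[[0,0,0.02],[0,0,0.03],[0,0,0.03]],"turn":[0,0,0]}' | grep -E "tcp|wrist"
python3 -m crank '{"travel":[[0,0,0],[0,0,0],[0,0,0],[0,0,0]],"turn":[0,0,0,0]}' 40 | grep -E "tcp|wrist|gap"
python3 -m crank '{"travel":[[0,0,-0.3],[0,0,-0.8],[0,0,-1.5],[0,0,-2.2],[0,0,-2.9]],"turn":[0,0,0,0,0]}' >/dev/null
python3 -m crank '{"travel":[[-0.8,0,-0.2],[-1.6,0,-0.4],[-2.4,0,-0.5],[-3.2,0,-0.5],[-4.0,0,-0.5]],"turn":[0,0,0,0,0]}' >/dev/null
python3 -m crank '{"travel":[[-0.8,-0.8,0],[-1.6,-1.6,0],[-2.4,-2.4,0],[-3.2,-3.2,0],[-4.0,-4.0,0]],"turn":[0,0,0,0,0]}'
```

```text
tcp_pos: [0.5052, 0.3235, 0.0613]
wrist_force: [-2.3, -0.6, 4.5]
tcp_pos: [0.505, 0.3233, 0.06]
wrist_force: [0.2, 0.2, -0.1]
finger_gap: 0.0402
clock: 20.72
tcp_pos: [0.3873, 0.0018, 0.1959]
orientation: [0.0, 0.671, 0.741, 0.0]
wrist_force: [1.3, -2.0, 0.7]
finger_gap: 0.04
```

```bash

python3 -m crank '{"travel":[[-0.8,0,0],[-1.6,0,0],[-2.4,0,0],[-3.2,0,0],[-4.0,0,0]],"turn":[0,0,0,0,0]}' >/dev/null
python3 -m crank '{"travel":[[-0.8,0,0],[-1.6,0,0],[-2.4,0,0],[-3.2,0,0],[-3.2,0,0]],"turn":[0,0,0,0,0]}' |grep tcp
python3 - <<'E'
from h import *
ct=cam("top");cs=cam("scene")
a=crop(ct,130,115,245,145,3.2); b=crop(cs,240,160,240,110,3.2)
a=cv2.resize(a,(784,300));b=cv2.resize(b,(784,300))
a=crop(ct,130,120,250,140,2);b=crop(cs,240,160,250,120,2)
cv2.imwrite("pics/c11.png",cv2.resize(np.vstack([a,b]),None,fx=1.15,fy=1.15,interpolation=cv2.INTER_CUBIC))
E
```

```text
tcp_pos: [0.4181, -0.2894, 0.1959]
```

I've hit the picture limit, so I check numerically instead.

```bash
python3 - <<'E'
from h import *
ct=cam("top");S=6;g=cv2.cvtColor(ct["image"],cv2.COLOR_RGB2GRAY)
C=np.array([.558,.0257]);yw=.205;Rf=np.array([[np.cos(yw),-np.sin(yw)],[np.sin(yw),np.cos(yw)]])
def rects(u,v,w,h,f,z,lo,hi,lab):
    m=f(cv2.resize(g[v:v+h,u:u+w],None,fx=S,fy=S,interpolation=cv2.INTER_CUBIC)).astype(np.uint8)
    for k in cv2.findContours(m,cv2.RETR_LIST,cv2.CHAIN_APPROX_NONE)[0]:
        if lo<cv2.contourArea(k)/S/S<hi:
            b=(cv2.boxPoints(cv2.minAreaRect(k))+.5)/S-.5+np.array([u,v]);X=cast(ct,b,z)[:,:2];e=X[1]-X[0];e2=X[2]-X[1]
            l=e if e@e>e2@e2 else e2
            print(lab,"world",X.mean(0).round(4),"fix",((X.mean(0)-C)@Rf).round(4),"L",np.linalg.norm(e).round(4),np.linalg.norm(e2).round(4),"ang-fix",round((np.arctan2(l[1],l[0])-yw)%np.pi,3))
for t in(85,95,120): rects(236,122,140,108,lambda a:a>t,.036,60,2500,"bright%d"%t)
rects(236,122,140,108,lambda a:a<50,.04,8,60,"holes")
for t in(25,35): rects(125,160,70,70,lambda a:a<t,.093,60,900,"wing%d"%t)
cs=cam("scene"); hsv=cv2.cvtColor(cs["image"],cv2.COLOR_RGB2HSV)
m=cv2.inRange(hsv,(150,90,40),(179,255,255));print("pink",cv2.moments(m)["m00"]/255,[cv2.moments(m)[k]/cv2.moments(m)["m00"] for k in("m10","m01")])
d=(cv2.cvtColor(cs["image"],cv2.COLOR_RGB2GRAY)[180:280,420:490]<22).astype(np.uint8);n,l,st,ce=cv2.connectedComponentsWithStats(d);print("scene dark",[(s[:2]+[420,180]).tolist()+s[2:].tolist() for s in st[1:] if s[4]>80])
print(proj(cs,[[.505,.3655,.093],[.505,.2865,.093],[.505,.3655,.048],[.505,.2865,.048]]).round(0).tolist())
tell()
E
```

```text
bright85 world [0.5455 0.0719] fix [-0.0028  0.0478] L 0.0648 0.0247 ang-fix 2.761
bright85 world [0.5446 0.0855] fix [-0.001   0.0612] L 0.0861 0.1309 ang-fix 3.132
bright85 world [0.558  0.0231] fix [-0.0006 -0.0025] L 0.024 0.1113 ang-fix 3.138
bright95 world [0.5456 0.0717] fix [-0.0028  0.0475] L 0.0654 0.0258 ang-fix 2.758
bright95 world [0.5446 0.0855] fix [-0.0009  0.0613] L 0.0855 0.1304 ang-fix 3.133
bright95 world [0.558  0.0231] fix [-0.0006 -0.0025] L 0.0234 0.1107 ang-fix 3.138
bright120 world [0.5456 0.0716] fix [-0.0028  0.0474] L 0.0671 0.0281 ang-fix 2.754
bright120 world [ 0.5613 -0.0543] fix [-0.0131 -0.079 ] L 0.0319 0.066 ang-fix 0.986
bright120 world [ 0.5783 -0.0597] fix [ 0.0024 -0.0878] L 0.0413 0.0227 ang-fix 1.518
bright120 world [0.5448 0.0854] fix [-0.0008  0.0611] L 0.084 0.1287 ang-fix 3.132
bright120 world [0.558  0.0231] fix [-0.0005 -0.0025] L 0.022 0.1093 ang-fix 3.14
holes world [0.5068 0.0746] fix [-0.0402  0.0583] L 0.009 0.009 ang-fix 2.948
holes world [ 0.512  -0.0976] fix [-0.0702 -0.1114] L 0.0148 0.0151 ang-fix 1.006
holes world [0.586  0.0911] fix [0.0407 0.0583] L 0.0083 0.0059 ang-fix 1.368
holes world [ 0.6428 -0.0704] fix [ 0.0635 -0.1114] L 0.0141 0.0142 ang-fix 1.367
wing25 world [0.5041 0.3238] fix [0.0079 0.3028] L 0.0723 0.0063 ang-fix 1.439
wing25 world [0.5033 0.3179] fix [0.0059 0.2972] L 0.0874 0.0191 ang-fix 1.446
wing35 world [0.5036 0.3175] fix [0.0062 0.2968] L 0.0895 0.022 ang-fix 1.411
wing35 world [0.5003 0.2623] fix [-0.0083  0.2434] L 0.0114 0.0822 ang-fix 3.001
pink 483.0 [452.39337474120083, 201.9792960662526]
scene dark [[438, 220, 41, 30, 733], [432, 235, 44, 35, 391]]
[[479.0, 226.0], [440.0, 218.0], [474.0, 241.0], [436.0, 233.0]]
pos [ 0.4167 -0.2829  0.1959] yaw 1.6699 F [ 0.2 -0.1  0.9] Tz -0.03 gap 0.0399 t 21.75
```

```bash
python3 -c "
from workcell import *
print(hand_in())"
```

```text
the job is handed in; nothing more can be done
None
```

The part is clamped in the vise and the key is back upright in its holder. I handed the job in at about 21.8 s on the robot's clock, well under the 69 s limit.

**What I did:** I gripped the part by its rib and set it rib up between the open jaws. The key's blade dropped fully into the slot on the first press. I then turned the key clockwise about 1.7 rad until the torque jumped from 0.2 to 0.8 N m at the stop. After backing off within the blade's play, I lifted it out and put it away.

**Last checks:**
- **Slide:** it travelled 17.8 mm of the 18 mm.
- **Part:** its two holes are centred at fixture x = 0.3 mm and y = 58.3 mm; the target is 0 and 60. The top camera reads about 1.4 mm low in y.
- **Key:** the wing's outline in the scene view matches an upright key within 1–2 px.
- **Arm:** it is clear and touching nothing.

**What disagreed or went unchecked:**
- The two cameras differed by about 2–4 mm.
- The picture limit was reached, so the final check was done from numbers, not by eye.
- I compared the pink key's position only by rough pixel location, and did not re-measure the other objects.

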